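Cull the broken toy pots and set the dryer

TASK

Get this batch of painted toy pots ready for drying: pick out the two pots on the warming plate whose lid has lost its wooden knob and stand them upright on the floor of the plywood reject crate, leaving the sound pots standing where they are. Then turn the selector on the grey control box until its pointer clicks in at the set-pin, the one thick peg among the small dots round the dial. Do not shift or tip the other things.

Things in the scene. Friction and masses are not known exactly. Their poses are not given: they have to be found in the camera images.
- broken1: broken toy pot of turned wood, orange body with a blue lid, a straight round body 44 mm in diameter up to 41 mm high, then a low dome; origin at the centre of its underside, z up; about 60 g, stands upright at the start; no knob on its lid, so only 49 mm high; on the plate
- broken2: broken toy pot of turned wood, orange body with a blue lid, a straight round body 44 mm in diameter up to 41 mm high, then a low dome; origin at the centre of its underside, z up; about 60 g, stands upright at the start; no knob on its lid, so only 49 mm high; on the plate
- good1: sound toy pot of turned wood, orange body with a blue lid, a straight round body 44 mm in diameter up to 41 mm high, then a low dome; origin at the centre of its underside, z up; about 60 g, stands upright at the start, with a round wooden knob on the lid (20 mm wide, 49 to 72 mm high); on the plate
- good2: sound toy pot of turned wood, orange body with a blue lid, a straight round body 44 mm in diameter up to 41 mm high, then a low dome; origin at the centre of its underside, z up; about 60 g, stands upright at the start, with a round wooden knob on the lid (20 mm wide, 49 to 72 mm high); on the plate
- good3: sound toy pot of turned wood, orange body with a blue lid, a straight round body 44 mm in diameter up to 41 mm high, then a low dome; origin at the centre of its underside, z up; about 60 g, stands upright at the start, with a round wooden knob on the lid (20 mm wide, 49 to 72 mm high); on the plate
- good4: sound toy pot of turned wood, orange body with a blue lid, a straight round body 44 mm in diameter up to 41 mm high, then a low dome; origin at the centre of its underside, z up; about 60 g, stands upright at the start, with a round wooden knob on the lid (20 mm wide, 49 to 72 mm high); on the plate
- good5: sound toy pot of turned wood, orange body with a blue lid, a straight round body 44 mm in diameter up to 41 mm high, then a low dome; origin at the centre of its underside, z up; about 60 g, stands upright at the start, with a round wooden knob on the lid (20 mm wide, 49 to 72 mm high); on the plate
- plate: fixed aluminium warming plate, 300 (x) by 180 (y) mm, its surface 10 mm above the bench with a rim 5 mm thick up to 16 mm; origin under its centre. Seven pots and a jar stand on it in two rows of four along its x: 75 mm between neighbours in a row, 85 mm between the rows, each up to 6 mm off
- crate: fixed open plywood crate, 240 (x) by 150 (y) by 50 mm high, walls and floor 6 mm; origin under its centre; one earlier reject already stands in it
- crate_in (a point): centre of the crate's inner floor, axes as the crate's; the inside measures 228 (x) by 138 (y) mm and its walls rise 44 mm above this point
- old_reject: an earlier broken toy pot of turned wood, orange body with a blue lid, a straight round body 44 mm in diameter up to 41 mm high, then a low dome; origin at the centre of its underside, z up; about 60 g, stands upright at the start; no knob, 49 mm high; stands in the crate and stays there
- dryer: fixed grey control box, 190 (x) by 160 (y) by 45 mm high, origin under its centre, with the dial in the middle of its top
- selector (a joint): angle of the selector knob in rad, counter-clockwise from above, 0 when its pointer looks along the control box's +x; stops at +-2.27; a spring detent clicks every 30 degrees (0.5236 rad, one of them at 0); it takes about 0.1 N m to turn
- selector_grip (a point): point on the knob's upright axis at the height to grip, 76 mm above the bench. The black knob is a flat bar 44 mm long (along its pointer), 14 mm thick and standing 54 to 86 mm above the bench, on a round skirt 46 mm in diameter; this frame turns with the knob, x along the pointer
- selector_tip (a point): point 48 mm from the knob's axis in the direction of its pointer (a black nose on the skirt, 41 mm out from the axis, with a white line on top of the bar at the same end), level with the dial's face (46 mm above the bench): it lies at the dot or pin at which the pointer points
- set_pin: fixed black set-pin on the dial's face, a peg 12 mm in diameter and 11 mm high, 48 mm from the knob's axis at one of the detents 60, 90 or 120 degrees either side of 0; the other detents have black dots 5 mm wide and 2 mm high; origin at the centre of its underside
- jar: bystander: small jar, 40 mm in diameter, 55 mm high, on the plate among the pots; origin at the centre of its underside
- bottle: bystander: amber bottle, 62 mm in diameter, 170 mm high; origin at the centre of its underside
- tin: bystander: tin, 76 mm in diameter, 100 mm high; origin at the centre of its underside
- cup: bystander: white cup, rim 66 mm in diameter, 75 mm high; origin at the centre of its underside
- brush: bystander: paint brush 170 mm long lying on the bench beyond the plate, along its own x; origin at the middle of its underside
Not all that is in view belongs to the job. What is shaped like the broken2 but purple or red is not meant.

How it is judged (in metres and radians):
On the way, in this order (a step that is already met when the one before it is completed fails the run):
1. both broken pots stand upright on the floor of the reject crate (z of broken1 in the frame of crate_in between -0.006 and 0.006 m and angle between each of broken1, broken2's own z axis and vertical below 0.15 rad and linear speed of each of broken1, broken2 below 0.03 m/s and x of broken1 in the frame of crate_in between -0.114 and 0.114 m and y of broken1 in the frame of crate_in between -0.069 and 0.069 m and z of broken2 in the frame of crate_in between -0.006 and 0.006 m and x of broken2 in the frame of crate_in between -0.114 and 0.114 m and y of broken2 in the frame of crate_in between -0.069 and 0.069 m), for 0.2 s.
2. the selector's pointer has been turned to the set-pin (horizontal distance between selector_tip and set_pin below 0.006 m and velocity of joint selector between -0.1 and 0.1 rad/s), for 0.2 s.
At the end, for the whole second after the job is handed in: Both broken pots stand upright (within 0.15 rad) and at rest on the crate's inner floor; the selector rests with its pointer at the set-pin (the tip point within 6 mm of the pin, about 7 degrees); the five sound pots stand upright (within 0.15 rad) within 25 mm of where they started (all of step 1 and all of step 2 and distance of each of good1, good2, good3, good4, good5 from where it was at the start of the episode below 0.025 m and angle between each of good1, good2, good3, good4, good5's own z axis and vertical below 0.15 rad); the robot touches nothing.
It fails at once if a bystander (jar, bottle, tin, cup, brush, the earlier reject) is shifted more than 30 mm (distance of any of jar, bottle, tin, cup, brush, old_reject from where it was at the start of the episode above 0.03 m).
It fails at once if a sound pot or a standing bystander is tipped by more than 0.5 rad (angle between any of good1, good2, good3, good4, good5, jar, bottle, tin, cup, old_reject's own z axis and vertical above 0.5 rad).
It also fails if it takes over 72 s, if anything falls off the work surface, if the arm or the gripper's body presses on something with over 40 N, if the wrist force passes 120 N, or if a joint passes its speed limit or range.

ROBOT

A 6-joint arm with a two-finger parallel gripper is mounted at the origin on the work surface. World frame = base frame: x ahead of the robot, y to its left, z up, the work surface at z = 0. Lengths are in m, angles in degrees, forces in N, time in s.
With the tool pointing down it reaches from about 0.4 to 0.825 m from the base axis. Payload 7 kg.
Tool frame: the origin (TCP) lies midway between the tips of the shut fingers; the grasp point (between the pads) lies 19 mm behind it; z points along the fingers, y is the line along which they close (so a half turn about z gives the same grasp; the last joint's range is limited). The gripper opens to 88 mm and grips with 3 to 60 N. Pads are 19 mm wide; open, the fingers measure 130 mm over their backs; the gripper's body (78 mm by 193 mm) begins 47 mm behind the grasp point.
Start: joints at [-59.525, 20.546, 0.682, 0, -70.136, -16.507], TCP at [0.163, -0.655, 0.227] pointing down, gripper open.
Joint ranges: [-176.03, 176.03], [-82.01, 121.73], [-58.28, 71.71], [-173.87, 95.51], [-174.79, -0.11], [-173.66, 173.66]. Speed limits (degrees/s): [136.94, 136.94, 172.46, 180, 180, 180].

INTERFACE

Orientations are given as a 3x3 rotation matrix whose columns are the frame's x, y, z axes.
In Python, from rig import robot gives the robot as it stands. Calls block until the motion is done:
- robot.goto(position, orientation): joint-space move of the TCP to a pose.
- robot.servo_line(position, ori=None, speed=0.15): straight line of the TCP; ori=None keeps the orientation; speed is the mean speed in m/s.
- robot.movej(angles): joint-space move.
- robot.move_gripper(opening): opening from 0.0 (shut) to 1.0 (fully open); the grip force is fixed at half the most; returns when the fingers have stopped.
- robot.dwell(seconds).
- robot.ik(position, orientation): joint angles nearest the present ones, or None.
- robot.grab_frame(name): name is "side" or "top"; returns (picture, depth): 384x512x3 uint8, red, green, blue; 384x512 float32, m along the optical axis (not along the pixel's ray), 0 where there is no reading.
- robot.camera_info(name): a dict with "vfov" (degrees; the focal length in pixels is half the picture's height over the tangent of half this angle, whatever the lens; pixels are square), "cx", "cy" (the principal point, pixels), "k1" (the pictures are not rectified: a ray, as slopes to the right and down, at radius r is drawn at 1 + k1 r^2 times it, then the intrinsics apply), "view" (4x4, takes a point from world to camera coordinates). Camera axes: x right, y down, z forward; pixel columns grow to the right and rows downward; lengths in m; the calibration is good to about 2 mm. A picture is of the moment at which its call begins. camera_info takes no time and is no camera call.
A pose or a line that the arm cannot do raises robot.Unreachable and nothing moves.
- robot.job_done(): hands the job in; it is judged then, once.
Readings, each from a call of its own:
- robot.read_t(): time.
- robot.read_qpos(): joint angles.
- robot.read_qvel(): joint speeds.
- robot.read_effort(): joint torques, N m.
- robot.read_position(): TCP position.
- robot.read_tcp_rot(): TCP orientation.
- robot.read_force(): force on the tool from outside, world axes, zero at the start.
- robot.read_ft_torque(): the same for the moment, N m.
- robot.read_grip_width(): opening from 0.0 (shut) to 1.0 (fully open).
- robot.read_finger_force(): force on a finger pad.
Only numpy, scipy, OpenCV 4.12 (cv2) and the standard library are available. Lean on these libraries where they do the work, as an engineer would, in place of code of your own. Each camera call takes 0.05 s, during which the arm holds its last target. There are 200 camera calls.

## Working session

There is one attempt and no reset: what is moved stays moved. The work goes in short steps, each a Python script; the robot and the scene stay as the last script left them, time stands still between calls to the robot, and variables do not carry over. Pictures are saved under pics/ and viewed, at most 10 in all, crops included, and the job is handed in when it is done.

```bash
mkdir -p pics; ls
cat > h.py <<'E'
import numpy as np, cv2
from rig import robot
def save(n,name):
    im,d=robot.grab_frame(n); cv2.imwrite(f'pics/{name}.png',im[:,:,::-1]); np.savez(f'pics/{name}.npz',im=im,d=d); return im,d
def cam(n):
    c=robot.camera_info(n); f=192/np.tan(np.radians(c['vfov']/2))
    return f,c['cx'],c['cy'],c['k1'],np.array(c['view'])
def rays(n,uv):
    f,cx,cy,k,V=cam(n); uv=np.atleast_2d(np.asarray(uv,float)); K=np.array([[f,0,cx],[0,f,cy],[0,0,1]])
    p=(uv-[cx,cy])/f; q=p.copy()
    for _ in range(30): q=p/(1+k*(q**2).sum(1,keepdims=True))
    return q,V
def plane(n,uv,z):
    q,V=rays(n,uv); R=V[:3,:3]; o=-R.T@V[:3,3]; d=np.c_[q,np.ones(len(q))]@R
    return o+d*((z-o[2])/d[:,2])[:,None]
def cloud(n,d):
    v,u=np.mgrid[:384,:512]; q,V=rays(n,np.c_[u.ravel(),v.ravel()]); z=d.ravel()[:,None]
    P=(np.c_[q*z,z]-V[:3,3])@V[:3,:3]; P[z[:,0]==0]=np.nan; return P.reshape(384,512,3)
E
python3 - <<'E'
from h import *
for n in('top','side'):
    im,d=save(n,n+'0'); c=robot.camera_info(n); V=np.array(c['view']); print(n,c['vfov'],c['cx'],c['cy'],c['k1'],-V[:3,:3].T@V[:3,3],V[2,:3],(d==0).mean())
E
```

```text
pics
top 46.77439531310826 258.64772736615186 192.81792287771592 0.020299712842706714 [ 0.43521412 -0.00639086  1.10978784] [ 0.15455072  0.02002483 -0.9877819 ] 0.003936767578125
side 52.164434540434854 257.9528056917727 190.38089245096864 0.0029377545438989574 [0.43669093 0.73847472 0.67158332] [ 0.12744761 -0.75893278 -0.63857509] 0.004155476888020833
```

```bash
python3 -c "
import cv2
for n in('top0','side0'):
    cv2.imwrite(f'pics/{n}b.png',cv2.resize(cv2.imread(f'pics/{n}.png'),(800,600),interpolation=cv2.INTER_CUBIC))"
```

```text
(no output)
```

View pics/top0b.png

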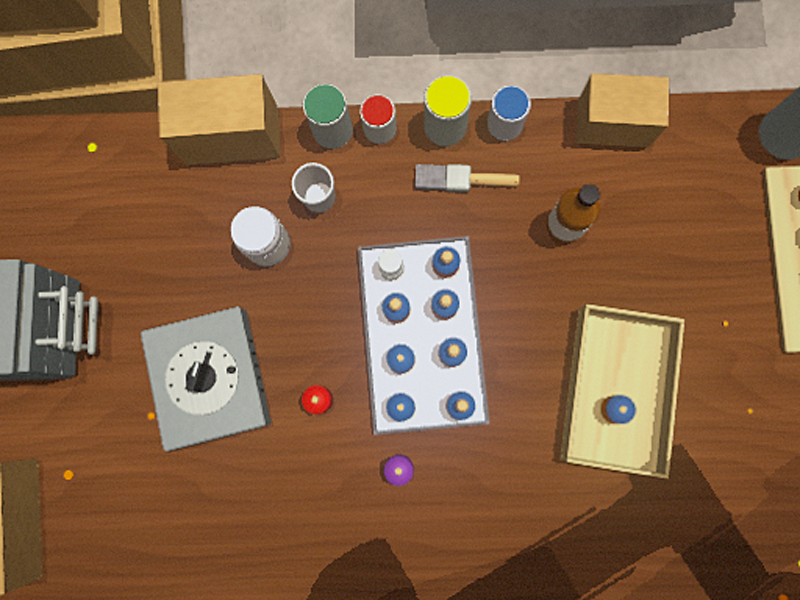

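View pics/side0b.png

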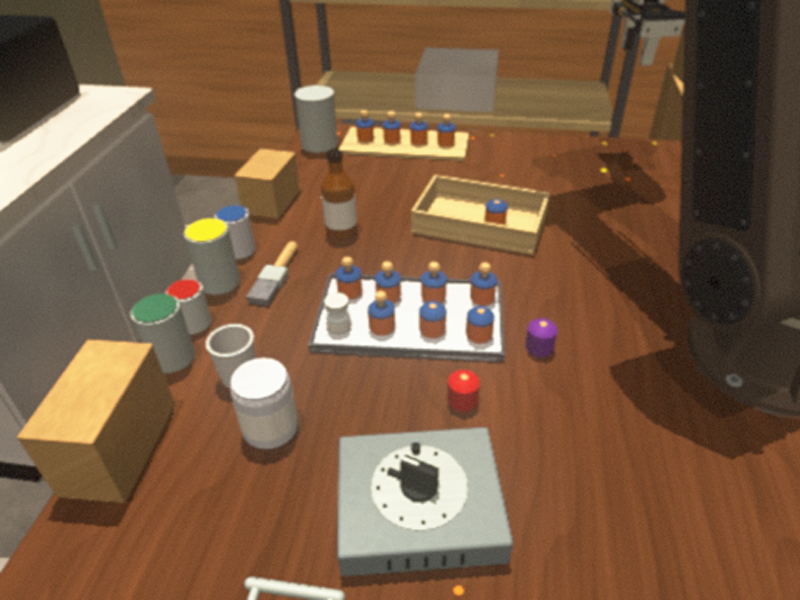

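The top view shows two knobless pots at (400,358) and (400,407) in the 800x600 picture, and the side view confirms them at (433,318) and (480,322). The knob is at (200,375) with its pointer looking up, and the thick pin is at (231,370). The crate is at right with the old reject at (619,409). Next I measure all of these.

Run:
```python
from h import *
C={}
for n in('top','side'):
    z=np.load(f'pics/{n}0.npz'); im,d=z['im'],z['d']; P=cloud(n,d); hsv=cv2.cvtColor(im,cv2.COLOR_RGB2HSV)
    m=cv2.inRange(hsv,(100,110,40),(125,255,255)); cs,_=cv2.findContours(m,cv2.RETR_EXTERNAL,cv2.CHAIN_APPROX_NONE)
    print(n,'blue')
    for c in cs:
        if cv2.contourArea(c)<60: continue
        (u,v),r=cv2.minEnclosingCircle(c); x,y,w,h=cv2.boundingRect(c)
        reg=np.zeros_like(m); cv2.drawContours(reg,[c],-1,255,-1); reg=cv2.dilate(reg,np.ones((5,5)))
        p=plane(n,[(u,v)],.052)[0]
        if not(.2<p[0]<.85 and abs(p[1])<.5): continue
        Q=P[reg>0]; Q=Q[np.isfinite(Q[:,2])]
        q=Q[Q[:,2]>.046]; 
        print((round(u),round(v)),round(r,1),'plane',p[:2].round(4),'mid',((q[:,:2].min(0)+q[:,:2].max(0))/2).round(4) if len(q) else None,'topz',np.sort(Q[:,2])[-4:].round(3))
    def box(name,mk,zl,zh,xr,yr):
        Q=P[mk&(P[...,2]>zl)&(P[...,2]<zh)&(P[...,0]>xr[0])&(P[...,0]<xr[1])&(P[...,1]>yr[0])&(P[...,1]<yr[1])]
        (cx,cy),(w,h),a=cv2.minAreaRect((Q[:,:2]*1000).astype(np.float32)); print(name,len(Q),round(cx,1),round(cy,1),round(w,1),round(h,1),round(a,2),'z',np.median(Q[:,2]).round(4))
    A=np.ones((384,512),bool)
    box('dryer',A,.041,.049,(.2,.65),(.15,.55))
    box('crate',A,.044,.056,(.2,.65),(-.5,-.2)) if n=='top' else box('crate',hsv[...,0]<35,.044,.058,(.2,.65),(-.5,-.2))
    box('plate',hsv[...,1]<60,.008,.020,(.2,.75),(-.2,.15))
z=np.load('pics/top0.npz')['im']
cv2.imwrite('pics/dialtop.png',cv2.resize(z[185:295,80:180,::-1],(600,600*110//100)[:2] if 0 else (540,594),interpolation=cv2.INTER_CUBIC))
```

```text
top blue
(397, 261) 8.9 plane [ 0.4295 -0.3038] mid [ 0.429  -0.3056] topz [0.058 0.058 0.06  0.06 ]
(256, 260) 8.7 plane [0.4399 0.0255] mid [0.4409 0.0256] topz [0.063 0.063 0.064 0.064]
(295, 259) 8.7 plane [ 0.4399 -0.0656] mid [ 0.4409 -0.0651] topz [0.083 0.083 0.084 0.085]
(256, 229) 8.6 plane [0.5136 0.0236] mid [0.515  0.0247] topz [0.063 0.063 0.063 0.064]
(290, 225) 8.6 plane [ 0.5217 -0.057 ] mid [ 0.5224 -0.0564] topz [0.083 0.083 0.084 0.085]
(253, 196) 8.4 plane [0.5931 0.0286] mid [0.5948 0.03  ] topz [0.082 0.083 0.084 0.085]
(285, 194) 8.6 plane [ 0.5963 -0.0482] mid [ 0.5976 -0.0472] topz [0.084 0.084 0.084 0.085]
(285, 166) 8.3 plane [ 0.6644 -0.0514] mid [ 0.6659 -0.0519] topz [0.084 0.084 0.084 0.085]
dryer 4920 498.0 354.4 420.8 232.3 79.71 z 0.0451
crate 1219 458.3 -314.1 152.7 242.1 79.33 z 0.0496
plate 5531 556.1 -10.1 299.7 180.3 3.93 z 0.0108
side blue
(307, 202) 7.2 plane [0.4378 0.0308] mid [0.4392 0.0305] topz [0.061 0.061 0.061 0.063]
dryer 7521 501.1 287.8 190.5 250.8 12.98 z 0.0456
crate 514 456.5 -312.0 156.5 239.7 79.36 z 0.0485
plate 3131 552.3 -7.1 298.1 183.3 3.66 z 0.0106
```

View pics/dialtop.png

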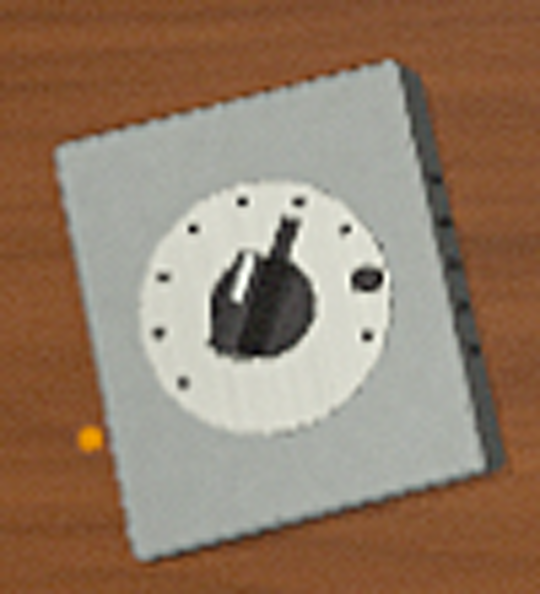

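The dial has nine marks. The pin is the second from the clockwise end (−90°) and the pointer sits at −30°, so it needs 60° clockwise. The pot, crate and plate measurements agree with the given sizes, so I pick the first pot.

```bash
cat >> h.py <<'E'
def R(yaw):
    c=np.array([np.cos(yaw),np.sin(yaw),0]); z=np.array([0,0,-1.]); return np.c_[np.cross(c,z),c,z]
def best(p,yaw):
    q0=np.array(robot.read_qpos()); o=[]
    for k in(0,np.pi):
        q=robot.ik(p,R(yaw+k))
        if q is not None: o.append((abs(np.array(q)[5]-q0[5]),yaw+k))
    return R(min(o)[1])
ca=np.radians(-10.66); CR=np.array([.4578,-.3135])
def crate(x,y): return CR+np.array([[np.cos(ca),-np.sin(ca)],[np.sin(ca),np.cos(ca)]])@[x,y]
def st(s): print(s,'t',round(robot.read_t(),2),np.round(robot.read_position(),4),'w',round(robot.read_grip_width()*88,1),'F',np.round(robot.read_force(),1))
def pick(xy,yaw):
    Rm=best([*xy,.22],yaw); robot.goto([*xy,.22],Rm); robot.move_gripper(60/88); robot.servo_line([*xy,.025],speed=.12); st('down')
    robot.move_gripper(0); st('grip'); robot.servo_line([*xy,.22],speed=.2); st('up')
def place(xy,yaw):
    Rm=best([*xy,.22],yaw); robot.goto([*xy,.22],Rm); robot.servo_line([*xy,.07],speed=.15); robot.servo_line([*xy,.0225],speed=.05); st('low')
    robot.move_gripper(62/88); st('open'); robot.servo_line([*xy,.22],speed=.2)
E
python3 - <<'E'
from h import *
P=np.array([(243,202),(183,383),(159,332),(163,277),(193,229),(300,202),(346,230),(368,279),(367,336)],float)/5.4+[80,185]-.4
W=plane('top',P,.048)[:,:2]; pin=W[7]; D=np.delete(W,7,0)
A=np.c_[2*D,np.ones(len(D))]; s=np.linalg.lstsq(A,(D**2).sum(1),rcond=None)[0]; c=s[:2]; print('dial c',c,'r',np.sqrt(s[2]+c@c))
print(np.degrees(np.arctan2(*(W-c)[:,::-1].T)).round(1))
print('nose',plane('top',[np.array((291,218))/5.4+[80,185]-.4],.054)[0])
im=np.load('pics/top0.npz'); T=cloud('top',im['d']); Q=T[185:295,80:180].reshape(-1,3); 
k=Q[(Q[:,2]>.078)&(Q[:,2]<.095)][:,:2]; print('bar',len(k),k.mean(0),cv2.minAreaRect((k*1000).astype(np.float32)))
g=Q[(abs(Q[:,2]-.045)<.004)&(abs(Q[:,0]-.49)<.2)][:,:2]; print('box',cv2.minAreaRect((g*1000).astype(np.float32)))
print('crate spots',crate(.08,0),crate(.024,0))
pick([.4404,.0256],np.pi/2)
E
```

```text
dial c [0.49326676 0.32918906] r 0.04803279252224382
[  13.   132.6  102.1   72.7   43.1  -17.8  -47.3  -76.8 -107.6]
nose [0.53151572 0.31651428 0.054     ]
bar 128 [0.49418528 0.32811925] ((494.4215393066406, 329.27362060546875), (14.994345664978027, 43.68144226074219), 72.83390045166016)
box ((493.4479064941406, 328.8058166503906), (191.84652709960938, 159.15664672851562), 12.98924732208252)
crate spots [ 0.53641937 -0.32829845] [ 0.48138581 -0.31793953]
down t 5.17 [0.4408 0.0258 0.0255] w 60.4 F [-0.6  0.3 -0.4]
grip t 5.6 [0.4406 0.0257 0.0253] w 43.1 F [-0.7 -0.1  3.9]
up t 6.72 [0.4397 0.0254 0.2188] w 43.5 F [-0.5  0.3 -1.2]
```

Run:
```python
from h import *
y=ca+np.pi/2
place(crate(.08,0),y)
pick([.5143,.0240],np.pi/2)
place(crate(.024,0),y)
robot.goto([.4935,.25,.25],best([.4935,.25,.25],np.radians(-17+90))); st('end')
im,_=save('top','top1'); cv2.imwrite('pics/top1b.png',cv2.resize(im,(800,600))[:,:,::-1])
```

```text
low t 10.35 [ 0.5367 -0.3284  0.0228] w 43.5 F [ 0.   0.5 -0.2]
open t 10.93 [ 0.5364 -0.3283  0.0225] w 61.8 F [ 0.1 -0.8  0.3]
down t 15.45 [0.5147 0.0242 0.0256] w 60.1 F [ 0.3 -0.3 -1.3]
grip t 15.88 [0.5145 0.024  0.0253] w 43.6 F [-0.1  1.4  3.6]
up t 17.0 [0.5135 0.0238 0.2188] w 43.6 F [ 0.5  0.8 -0.8]
low t 20.54 [ 0.4816 -0.318   0.0228] w 43.8 F [-0.1 -0.4 -0.2]
open t 21.12 [ 0.4814 -0.318   0.0226] w 62.1 F [ 0.2 -0.3 -0.4]
end t 24.31 [0.4938 0.2493 0.2499] w 61.9 F [-0.8  0.4 -0.4]
```

View pics/top1b.png

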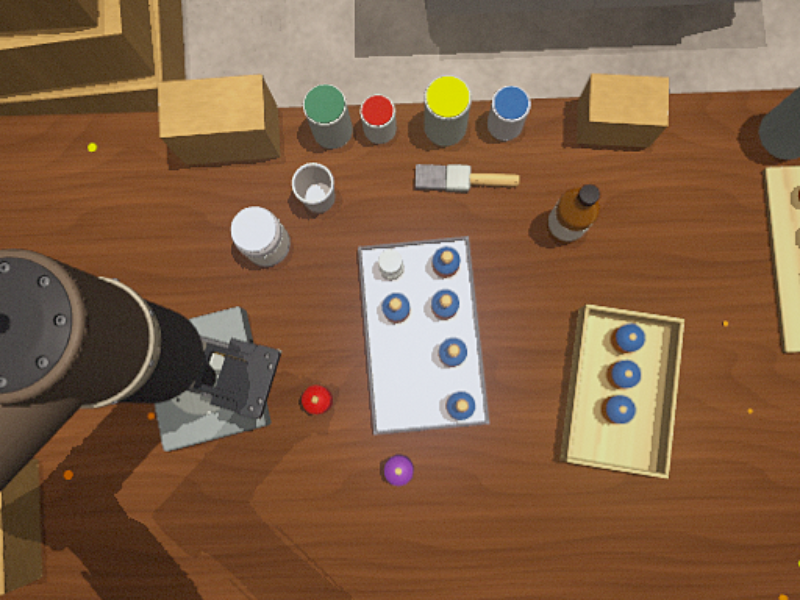

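Three pots now stand upright in the crate at (629,337), (625,374) and (619,409), and all the sound pots are unmoved. Next is the selector.

Run:
```python
from h import *
c=[.4935,.329]; a0,a1=-17.0,-77.0
ok=[]
for k in(0,180):
    qs=[robot.ik([*c,.06],R(np.radians(a+90+k))) for a in(a0,a1-4)]
    print(k,[None if q is None else round(q[5],1) for q in qs])
    if all(q is not None for q in qs) and abs(qs[0][5]-qs[1][5])<90: ok.append((abs(qs[0][5]-robot.read_qpos()[5]),k))
k=min(ok)[1]; Rk=lambda a:R(np.radians(a+90+k))
robot.goto([*c,.2],Rk(a0)); robot.move_gripper(45/88); robot.servo_line([*c,.058],speed=.1); st('down')
robot.move_gripper(0); st('grip')
for a in np.arange(a0-10,a1-.1,-10):
    robot.goto([*c,.058],Rk(a)); print(a,np.round(robot.read_ft_torque(),2)[2])
robot.dwell(.3); st('turned'); y=np.array(robot.read_tcp_rot())[:,1]; print(np.degrees(np.arctan2(y[1],y[0]))-90-k)
robot.move_gripper(45/88); robot.servo_line([*c,.2],speed=.2); robot.goto([.35,-.3,.35],best([.35,-.3,.35],0)) if robot.ik([.35,-.3,.35],R(0)) is not None else robot.movej([-59.525,20.546,.682,0,-70.136,-16.507]); st('end')
im,_=save('top','top2'); cv2.imwrite('pics/top2b.png',cv2.resize(im,(800,600))[:,:,::-1])
cv2.imwrite('pics/dial2.png',cv2.resize(im[185:295,80:180,::-1],(540,594),interpolation=cv2.INTER_CUBIC))
```

```text
0 [np.float64(-159.6), np.float64(136.4)]
180 [np.float64(20.4), np.float64(-43.6)]
down t 26.94 [0.4938 0.3293 0.0587] w 45.3 F [ 0.3 -1.1 -0.8]
grip t 27.55 [0.4937 0.3295 0.0581] w 13.6 F [ 0.   2.4 -0.6]
-27.0 -0.04
-37.0 0.01
-47.0 -0.15
-57.0 0.08
-67.0 -0.05
-77.0 -0.12
turned t 29.6 [0.493  0.3288 0.0581] w 14.1 F [-5.3  1.5  6.2]
-436.52118775566595
end t 33.56 [ 0.3504 -0.2996  0.3497] w 44.9 F [ 0.2  0.  -0.1]
```

View pics/dial2.png

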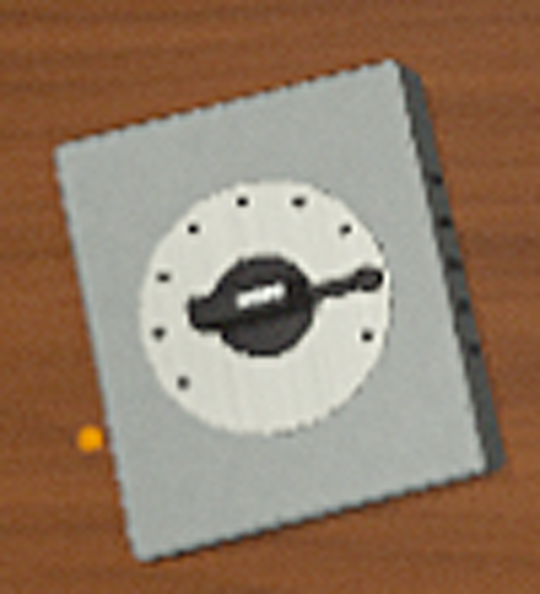

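View pics/top2b.png

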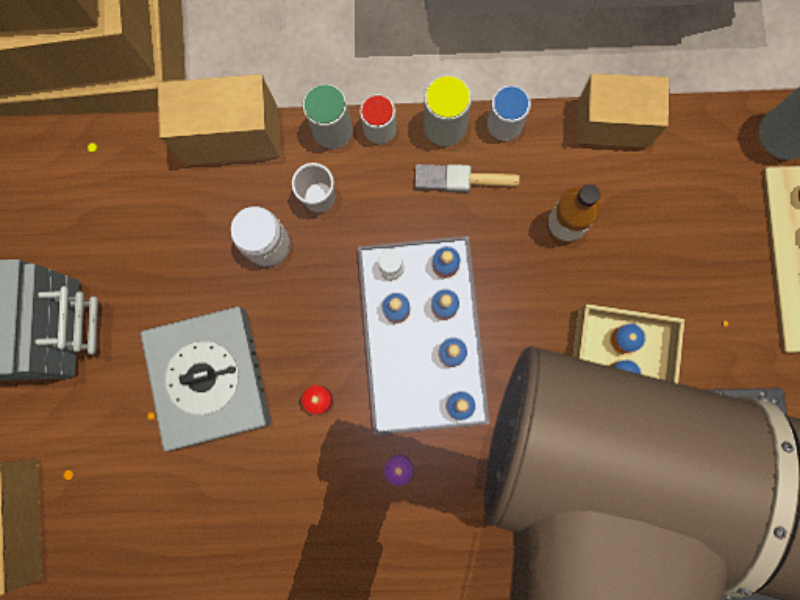

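The pointer is clicked in at the pin, at (368,279) in the crop. The sound pots and the bystanders in view are unmoved, and the gripper is clear of everything, so I hand in.

```bash
python3 -c "
from rig import robot
print(robot.job_done())"
```

```text
the job is handed in; nothing more can be done
None
```

Both broken pots stand upright in the reject crate, the selector is clicked in at the set-pin, the sound pots were left where they stood, and the job is handed in; no verdict came back.

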